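Isolate the pump, then vent the bell jar

ROBOT

A 6-joint arm with a two-finger parallel gripper is mounted at the origin on the work surface. World frame = base frame: x ahead of the robot, y to its left, z up, the work surface at z = 0. Lengths are in m, angles in degrees, forces in N, time in s.
With the tool pointing down it reaches from about 0.375 to 0.925 m from the base axis. Payload 5.7 kg.
Tool frame: the origin (TCP) lies midway between the tips of the shut fingers; the grasp point (between the pads) lies 19 mm behind it; z points along the fingers, y is the line along which they close (so a half turn about z gives the same grasp; the last joint's range is limited). The gripper opens to 88 mm and grips with 3 to 60 N. Pads are 20 mm wide; open, the fingers measure 115 mm over their backs; the gripper's body (75 mm by 178 mm) begins 61 mm behind the grasp point.
Start: joints at [-82.913, 20.558, 86.54, -0, 72.909, -6.595], TCP at [0.142, -0.583, 0.223] pointing down, gripper open.
Joint ranges: [-170.27, 170.27], [-57.76, 135], [12.27, 136.19], [-55.21, 235.2], [11.17, 155.16], [-170.74, 170.74]. Speed limits (degrees/s): [136.94, 136.94, 180, 180, 180, 180].

INTERFACE

Orientations are given as a 3x3 rotation matrix whose columns are the frame's x, y, z axes.
In Python, from plant import arm gives the robot as it stands.
- The arm moves only by the tool move_arm, never from a script. Its argument "increments" is a list of rows, each an object with "travel": the shift along the tool's x, y, z in mm, a list of three; "turn": the turn, a rotation vector about the tool's x, y, z in rad, a list of three; "jaw": the closure, from -1 (fully open) to 1 (shut), so that 0 is half open. In form: [{"travel": [dx, dy, dz], "turn": [rx, ry, rz], "jaw": jaw}, ...]. A call has 1 to 10 rows; each row is the pose to reach, as a shift and turn from the pose commanded when the call began, along the tool's axes at that moment; what a row does not reach only later rows make up. A row lasts 1/12 s, in which the tool goes at most 41.7 mm and 7.16 degrees, less where a joint would pass 70% of its speed; a pose out of reach is approached as far as the arm can. A call with a gripper value outside its range is refused whole. The fingers move at their own pace and stop on an object; "force" is the grip in N (left out, the last holds). Time passes only in rows, so rows that repeat a pose let the fingers close. It gives the time, the measured TCP pose, the force, the opening and the grip force at its end, in the units of the state.
- arm.state(): the state, without advancing time (a new reading comes with each control period).
- arm.capture(name): name is "side" or "top"; returns a dict with "image" (384x512x3 uint8, blue, green, red), "fx", "fy", "cx", "cy" (pixels), "k1" (the pictures are not rectified: a ray, as slopes to the right and down, at radius r is drawn at 1 + k1 r^2 times it, then the intrinsics apply), "origin" and "attitude" of the camera in the world. Camera axes: x right, y up, looking along -z (the intrinsics and any distortion apply to the point x, -y, -z); pixel columns grow to the right and rows downward; lengths in m; the calibration is good to about 2 mm. A picture is of the moment at which its call begins. There is no depth.
- arm.hand_in(): hands the job in; it is judged then, once.
The state is a dict: "time_s": time; "joint_positions": joint angles; "joint_velocities": joint speeds; "effort": joint torques, N m; "eef_pos": TCP position; "tcp_rot": TCP orientation; "ft_force": force on the tool from outside, world axes, zero at the start; "torque": the same for the moment, N m; "width": finger opening in m; "finger_force": force on a finger pad.
Only numpy, scipy, OpenCV 4.12 (cv2) and the standard library are available. Lean on these libraries where they do the work, as an engineer would, in place of code of your own. Each camera call takes 0.05 s, during which the arm holds its last target. There are 200 camera calls.

TASK

Let air back into the bell jar after the demonstration: first push the red-balled lever of the isolating valve all the way over, away from the robot, to shut off the pump. Only then press the green vent cap on the manifold gently right down, keep it down for two seconds, let it come up again and withdraw. Nothing is to be picked up; leave the yellow and blue caps, the bell jar and the loose things on the table alone.

Things in the scene. Friction and masses are not known exactly. Their poses are not given: they have to be found in the camera images.
- lever_ball (a point): centre of the red ball (28 mm across) on the end of the valve lever, moving with it. The lever is a 12 mm steel rod, 75 mm from its pivot to the ball's centre; the pivot is 62 mm above the table over the valve's origin, so the ball's centre is 128 to 137 mm above the table
- valve_lever (a joint): angle of the valve lever: 0 leaning 0.5 rad from upright towards the valve's -x (the robot's side; pump line open), 1.0 rad at its stop, leaning 0.5 rad towards the valve's +x (shut). About 2.5 N at the ball moves it, and it stays where it is left
- valve_base: the isolating valve, fixed to the table: a foot 85 x 70 x 12 mm, a grey block 55 x 50 mm reaching to 60 mm height, a pivot barrel to 76 mm, pipe stubs with black flanges to 47 mm either side along y. Origin: centre of its underside, on the table. Its x axis is the direction in which the lever is pushed (roughly away from the robot); the lever swings in its x-z plane
- vent_green_top (a point): centre of the top face of the green cap, at its present height (126 mm above the table when up). The cap is a green disc 36 mm across and 13 mm thick on a steel stub on top of the manifold; the three caps stand in a row 80 mm apart, in any order
- vent_green (a joint): how far the green vent cap is pressed down: 0 up, 0.008 m at its stop. A spring holds it up: about 2 N starts it, 6 N holds it at the stop, and it comes back up by itself
- vent_green_base: the steel stub that carries the green cap, 40 mm across and 30 mm high, fixed on the manifold, upright; origin at the centre of its underside, 75 mm above the table
- vent_yellow_top (a point): centre of the top face of the yellow cap, at its present height (126 mm above the table when up). The cap is a yellow disc 36 mm across and 13 mm thick on a steel stub on top of the manifold; the three caps stand in a row 80 mm apart, in any order
- vent_yellow (a joint): how far the yellow vent cap is pressed down: 0 up, 0.008 m at its stop. A spring holds it up: about 2 N starts it, 6 N holds it at the stop, and it comes back up by itself
- vent_blue_top (a point): centre of the top face of the blue cap, at its present height (126 mm above the table when up). The cap is a blue disc 36 mm across and 13 mm thick on a steel stub on top of the manifold; the three caps stand in a row 80 mm apart, in any order
- vent_blue (a joint): how far the blue vent cap is pressed down: 0 up, 0.008 m at its stop. A spring holds it up: about 2 N starts it, 6 N holds it at the stop, and it comes back up by itself
- manifold: the vacuum manifold, fixed: an aluminium bar 60 (x) x 300 (y) mm on two feet, its top 75 mm above the table, black flanges at the ends to 176 mm either side along y. Origin: centre of its underside, on the table; the row of caps runs along its y, through its centre
- bell_jar: glass bell jar, 210 mm across, on a dark round plate 250 mm across with three white legs, 343 mm high in all, fixed at the robot's right. Origin: centre underneath, on the table
- beaker: loose glass beaker, 66 mm across, 95 mm high; origin at the centre of its underside
- weight: loose brass weight, 42 mm across, 55 mm high; origin at the centre of its underside
- clamp_ring: loose steel ring lying flat, 56 mm across, 18 mm high; origin at the centre of its underside
- screwdriver: loose screwdriver, 160 mm long, lying along its own x
- pot: loose brown pot, 130 mm across (198 mm over its handles), 70 mm high; origin at the centre of its underside
- jar: loose jar with a white lid, 64 mm across, 100 mm high; origin at the centre of its underside

How it is judged:
By the outcome, as a careful person would: the job done as asked, in the order asked, and still so for the second after the job is handed in, with the robot touching nothing.
It also fails if it takes over 42 s, if anything falls off the work surface, if the arm or the gripper's body presses on something with over 40 N, if the wrist force passes 120 N, or if a joint passes its speed limit or range.

## Working session

There is one attempt and no reset: what is moved stays moved. The work goes in short steps, Python scripts to look and compute and a tool call to move; the robot and the scene stay as the last step left them, time stands still between calls to the robot, and variables do not carry over. Pictures are saved under pics/ and viewed, at most 10 in all, crops included, and the job is handed in when it is done.

Besides the shell and the picture viewer there is one more tool, called after "Emit:" as name([rows], argument=value, ...), one row to a line, values as JSON. move_arm: Moves the arm, as the interface text tells. Its arguments: {"type":"object","properties":{"increments":{"type":"array"},"force":{"type":"number"}},"required":["increments"]}

```bash
mkdir -p pics
cat > h.py <<'E'
import numpy as np, cv2
from plant import arm
def ray(c,u,v):
    d=np.array([(u-c['cx'])/c['fx'],(v-c['cy'])/c['fy']]); p=d.copy()
    for _ in range(20): p=d/(1+c['k1']*(p@p))
    w=np.array(c['attitude'])@np.array([p[0],-p[1],-1.0]); return np.array(c['origin']),w/np.linalg.norm(w)
def plane(c,u,v,z):
    o,w=ray(c,u,v); return o+w*(z-o[2])/w[2]
def cross(r1,r2):
    A=[];b=[]
    M=[np.eye(3)-np.outer(w,w) for o,w in (r1,r2)]
    p=np.linalg.solve(M[0]+M[1],M[0]@r1[0]+M[1]@r2[0]); return p,[np.linalg.norm(m@(p-r[0])) for m,r in zip(M,(r1,r2))]
E
python3 - <<'E'
from h import *
for n in("side","top"):
    c=arm.capture(n); cv2.imwrite(f"pics/{n}0.png",c['image']); np.save(n+'0.npy',c,allow_pickle=True)
    print(n,{k:np.round(c[k],4).tolist() for k in c if k!='image'})
    h=cv2.cvtColor(c['image'],cv2.COLOR_BGR2HSV)
    for k,(a,b) in dict(red=(0,6),red2=(174,180),yel=(22,35),green=(40,85),blue=(95,130)).items():
        m=cv2.inRange(h,(a,110,50),(b,255,255)); N,_,s,ce=cv2.connectedComponentsWithStats(m)
        print(k,[(s[i].tolist(),ce[i].round(1).tolist()) for i in range(1,N) if s[i,4]>25])
print(arm.state())
E
```

```text
side {'fx': 351.7022, 'fy': 351.7022, 'cx': 258.1829, 'cy': 186.6298, 'k1': -0.0172, 'origin': [-0.0382, 0.6776, 0.6936], 'attitude': [[-0.8005, 0.3357, -0.4965], [-0.5989, -0.416, 0.6843], [0.0232, 0.8451, 0.5341]]}
red [([437, 83, 23, 19, 267], [445.9, 91.6]), ([431, 107, 23, 31, 300], [439.2, 118.8]), ([169, 232, 13, 12, 123], [175.3, 237.6])]
red2 []
yel [([0, 0, 329, 250, 55757], [138.1, 92.7]), ([232, 169, 12, 9, 87], [237.2, 173.1]), ([263, 196, 11, 18, 114], [268.4, 205.3]), ([151, 224, 25, 12, 95], [163.3, 229.3])]
green [([250, 161, 11, 8, 69], [255.2, 164.7])]
blue [([264, 153, 13, 8, 83], [270.2, 156.5])]
top {'fx': 358.825, 'fy': 358.825, 'cx': 256.831, 'cy': 195.3911, 'k1': -0.1094, 'origin': [0.2353, -0.0468, 1.452], 'attitude': [[0.0149, 0.9835, -0.1804], [-0.9999, 0.0154, 0.0014], [0.0042, 0.1803, 0.9836]]}
red [([169, 185, 8, 7, 44], [172.2, 187.8]), ([323, 223, 33, 20, 379], [336.3, 233.3])]
red2 []
yel [([193, 152, 17, 7, 40], [201.8, 154.9]), ([261, 162, 8, 9, 62], [264.7, 166.1]), ([20, 172, 50, 44, 1614], [44.4, 195.3]), ([267, 193, 10, 10, 56], [271.3, 196.7])
[... 207 characters left out ...]
      7.29092845e+01, -6.59513421e+00]), 'joint_velocities': array([-0.07241882, -0.15319233, -0.11319214, -0.0420772 , -0.02911388,
       -0.02952631]), 'effort': array([ 4.95395689e-04, -5.16359389e+01, -2.71407080e+01,  6.77732821e-02,
        2.76369299e-02, -2.25771862e-05]), 'eef_pos': array([ 0.14181821, -0.58235922,  0.22188666]), 'tcp_rot': array([[ 9.71619178e-01,  2.36550439e-01, -2.49338760e-04],
       [ 2.36550522e-01, -9.71617772e-01,  1.65977686e-03],
       [ 1.50358975e-04, -1.67165225e-03, -9.99998591e-01]]), 'ft_force': array([0.85139616, 0.26989463, 0.26114068]), 'torque': array([-0.02779437, -0.01036768,  0.00732249]), 'finger_force': 0.0, 'width': 0.08807476483037055}
```

View pics/side0.png

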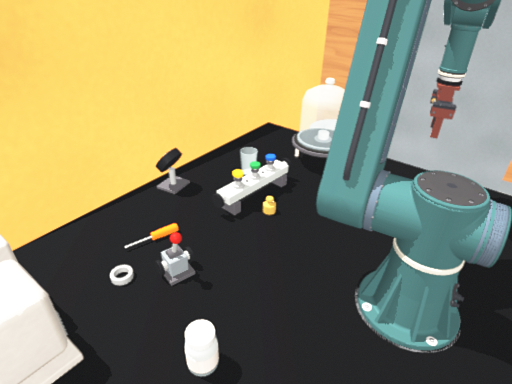

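View pics/top0.png

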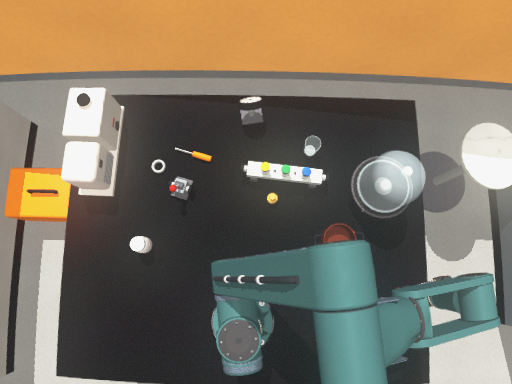

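Run:
```python
from h import *
s=np.load('side0.npy',allow_pickle=True).item();t=np.load('top0.npy',allow_pickle=True).item()
for n,a,b in(("red",(175.3,237.6),(172.2,187.8)),("yel",(237.2,173.1),(264.7,166.1)),("gre",(255.2,164.7),(285.5,168.4)),("blu",(270.2,156.5),(306.4,171))):
    p,e=cross(ray(s,*a),ray(t,*b)); z=.129 if n=='red' else .126
    print(n,p.round(4),np.round(e,4),plane(s,*a,z).round(4),plane(t,*b,z).round(4))
```

```text
red [0.5005 0.2701 0.1341] [0.0007 0.0007] [0.5047 0.2661 0.129 ] [0.5022 0.2718 0.129 ]
yel [ 0.594  -0.0769  0.1227] [0.0004 0.0004] [ 0.5907 -0.0724  0.126 ] [ 0.5927 -0.0771  0.126 ]
gre [ 0.5845 -0.1575  0.1231] [0.0014 0.0014] [ 0.5798 -0.1535  0.126 ] [ 0.5849 -0.1566  0.126 ]
blu [ 0.5766 -0.2367  0.1245] [0.0001 0.0001] [ 0.5751 -0.2343  0.126 ] [ 0.5761 -0.2365  0.126 ]
```

Side view: red ball at (175,238) on the valve at (178,265), caps yellow, green, blue at (237,173), (255,165), (270,156). The top view agrees: ball at (172,188), green cap at (285,168). A beaker stands behind the manifold, the weight in front of it, and the screwdriver and ring lie behind the valve. I need the valve's yaw, so I'll zoom in.

Run:
```python
from h import *
s=np.load('side0.npy',allow_pickle=True).item();t=np.load('top0.npy',allow_pickle=True).item()
a=cv2.resize(s['image'][225:290,150:205],None,fx=7,fy=7,interpolation=cv2.INTER_CUBIC)
b=cv2.resize(t['image'][167:207,160:200],None,fx=10,fy=10,interpolation=cv2.INTER_CUBIC)
o=np.zeros((455,790,3),np.uint8);o[:455,:385]=a;o[:400,390:790]=b;cv2.imwrite('pics/zoom.png',o)
```

```text
(no output)
```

View pics/zoom.png

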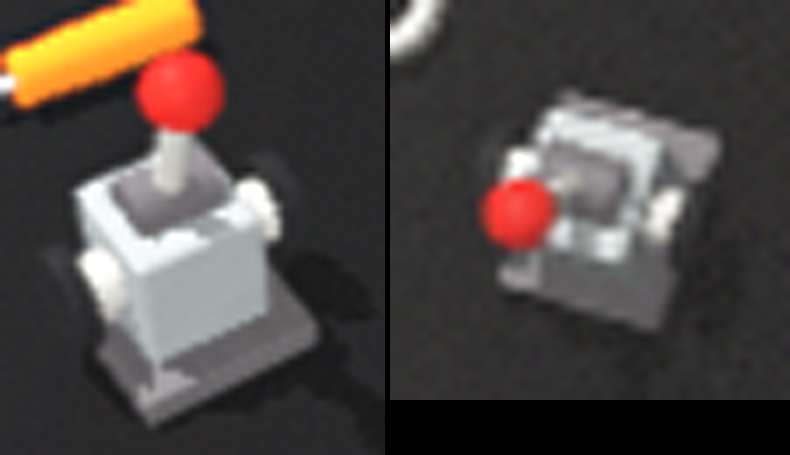

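The zoom shows the ball leaning towards the robot. In the top crop the foot corners are at about (565,95), (720,135), (655,328) and (500,278), with rounding.

Run:
```python
from h import *
s=np.load('side0.npy',allow_pickle=True).item();t=np.load('top0.npy',allow_pickle=True).item()
P=[plane(t,160+(u-390)/10-.45,167+v/10-.45,.012)[:2] for u,v in((565,95),(720,135),(655,328),(500,278))]
P=np.array(P);print(P.round(4),'sides',[np.linalg.norm(P[i]-P[i-1]).round(4) for i in range(4)],'c',P.mean(0).round(4))
x=(P[0]+P[1]-P[2]-P[3]);y=(P[0]+P[3]-P[1]-P[2]);print('yaw x',np.degrees(np.arctan2(x[1],x[0])),'yaw y-90',np.degrees(np.arctan2(y[1],y[0]))-90)
# side: foot top corners: left, front, right
Q=np.array([plane(s,150+u/7-.43,225+v/7-.43,.012)[:2] for u,v in((98,352),(152,418),(318,325))])
print(Q.round(4),np.linalg.norm(Q[1]-Q[0]),np.linalg.norm(Q[2]-Q[1]),'c',((Q[0]+Q[2])/2).round(4),[np.degrees(np.arctan2(*(d[::-1]))) for d in(Q[0]-Q[1],Q[2]-Q[1])])
c=np.array([.5375,.2575])
for r in(s,t):
  pass
```

```text
[[0.5757 0.2827]
 [0.5596 0.2172]
 [0.4785 0.24  ]
 [0.4982 0.3053]] sides [np.float64(0.0807), np.float64(0.0674), np.float64(0.0843), np.float64(0.0682)] c [0.528  0.2613]
yaw x -15.995724032360297 yaw y-90 -15.334839662387992
[[0.5304 0.299 ]
 [0.4907 0.3081]
 [0.4767 0.2394]] 0.040734540988376054 0.0701040417203128 c [0.5035 0.2692] [np.float64(-12.927817278777129), np.float64(-101.54780433648249)]
```

Run:
```python
from h import *
s=np.load('side0.npy',allow_pickle=True).item();t=np.load('top0.npy',allow_pickle=True).item()
for n,u,v,z in(("plate l",352,190,.09),("plate bottom",380,217,.09),("dome top",405,176,.34),("pot l",323,240,.07),("pot top",340,224,.07)): print(n,plane(t,u,v,z).round(3))
print('knob',cross(ray(s,329,80),ray(t,408,176)))
st=arm.state();R=st['tcp_rot'];p=st['eef_pos']
W=np.array([[.25,-.36,.26],[.40,-.05,.24],[.43,.2895,.20]])
for w in W: print((R.T@(w-p)*1000).round(0), 'r',np.hypot(*w[:2]))
```

```text
plate l [ 0.512 -0.42   0.09 ]
plate bottom [ 0.407 -0.527  0.09 ]
dome top [ 0.511 -0.529  0.34 ]
pot l [ 0.318 -0.306  0.07 ]
pot top [ 0.381 -0.374  0.07 ]
knob (array([ 0.52036233, -0.53606052,  0.33927134]), [np.float64(0.009800088084424476), np.float64(0.00980008808442435)])
[ 158. -191.  -38.] r 0.4382921400162225
[ 377. -456.  -17.] r 0.4031128874149275
[ 486. -779.   23.] r 0.5183726941111
```

Emit:
move_arm([
  {"travel": [26, -32, -6], "turn": [0, 0, 0], "jaw": 1},
  {"travel": [52, -64, -12], "turn": [0, 0, 0], "jaw": 1},
  {"travel": [78, -96, -18], "turn": [0, 0, 0], "jaw": 1},
  {"travel": [104, -128, -25], "turn": [0, 0, 0], "jaw": 1},
  {"travel": [130, -160, -31], "turn": [0, 0, 0], "jaw": 1},
  {"travel": [158, -191, -38], "turn": [0, 0, 0], "jaw": 1},
  {"travel": [180, -218, -36], "turn": [0, 0, 0.07], "jaw": 1},
  {"travel": [205, -248, -34], "turn": [0, 0, 0.14], "jaw": 1},
  {"travel": [230, -278, -32], "turn": [0, 0, 0.21], "jaw": 1},
  {"travel": [255, -308, -30], "turn": [0, 0, 0.28], "jaw": 1},
], force=20)

```text
time_s: 0.93
eef_pos: [0.317, -0.2215, 0.2525]
tcp_rot: [[0.999, -0.045, 0.0], [-0.045, -0.999, 0.0], [0.0, -0.0, -1.0]]
ft_force: [0.3, -1.1, -0.5]
width: 0.0246
finger_force: 0.0
```

Emit:
move_arm([
  {"travel": [18, -35, 0], "turn": [0, 0, 0.04], "jaw": 1},
  {"travel": [35, -70, 2], "turn": [0, 0, 0.08], "jaw": 1},
  {"travel": [52, -105, 5], "turn": [0, 0, 0.12], "jaw": 1},
  {"travel": [68, -140, 8], "turn": [0, 0, 0.16], "jaw": 1},
  {"travel": [80, -174, 12], "turn": [0, 0, 0.2], "jaw": 1},
  {"travel": [81, -214, 15], "turn": [0, 0, 0.2], "jaw": 1},
  {"travel": [82, -254, 18], "turn": [0, 0, 0.2], "jaw": 1},
  {"travel": [83, -294, 22], "turn": [0, 0, 0.2], "jaw": 1},
  {"travel": [84, -334, 26], "turn": [0, 0, 0.2], "jaw": 1},
  {"travel": [85, -374, 30], "turn": [0, 0, 0.2], "jaw": 1},
])

```text
time_s: 1.77
eef_pos: [0.4165, 0.1488, 0.2224]
tcp_rot: [[0.971, -0.239, -0.0], [-0.239, -0.971, -0.0], [-0.0, 0.0, -1.0]]
ft_force: [1.4, -0.1, 0.1]
width: 0.0003
finger_force: 0.0
```

Run:
```python
from h import *
st=arm.state();R=st['tcp_rot'];p=st['eef_pos'];print(p,R.round(3),st['width'])
for w in ([.435,.2875,.20],[.435,.2875,.118]): print((R.T@(np.array(w)-p)*1000).round(1))
```

```text
[0.41654318 0.14882075 0.22240347] [[ 0.971 -0.239 -0.   ]
 [-0.239 -0.971 -0.   ]
 [-0.     0.    -1.   ]] 0.0003205542258407691
[ -15.2 -139.1   22.4]
[ -15.2 -139.1  104.4]
```

Emit:
move_arm([
  {"travel": [-4, -35, 6], "turn": [0, 0, 0], "jaw": 1},
  {"travel": [-8, -70, 12], "turn": [0, 0, 0], "jaw": 1},
  {"travel": [-12, -105, 18], "turn": [0, 0, 0], "jaw": 1},
  {"travel": [-15, -139, 22], "turn": [0, 0, 0], "jaw": 1},
  {"travel": [-15, -139, 50], "turn": [0, 0, 0], "jaw": 1},
  {"travel": [-15, -139, 75], "turn": [0, 0, 0], "jaw": 1},
  {"travel": [-15, -139, 95], "turn": [0, 0, 0], "jaw": 1},
  {"travel": [-15, -139, 104], "turn": [0, 0, 0], "jaw": 1},
  {"travel": [-15, -139, 104], "turn": [0, 0, 0], "jaw": 1},
])

```text
time_s: 2.52
eef_pos: [0.4339, 0.2845, 0.1165]
tcp_rot: [[0.971, -0.239, -0.005], [-0.239, -0.971, -0.002], [-0.004, 0.003, -1.0]]
ft_force: [-0.1, -0.5, -0.1]
width: 0.0003
finger_force: 0.0
```

Run:
```python
from h import *
st=arm.state();R=st['tcp_rot'];p=st['eef_pos'];print(p)
s=arm.capture('side');t=arm.capture('top');st=arm.state()
cv2.imwrite('pics/b.png',np.hstack([cv2.resize(s['image'][170:300,100:260],None,fx=2.5,fy=2.5),cv2.resize(t['image'][130:260,100:260],None,fx=2.5,fy=2.5)]))
for n,c in(('s',s),('t',t)):
    m=cv2.inRange(cv2.cvtColor(c['image'],cv2.COLOR_BGR2HSV),(0,150,80),(5,255,255));N,_,q,ce=cv2.connectedComponentsWithStats(m)
    print([(q[i,:].tolist(),ce[i].round(1).tolist()) for i in range(1,N) if 30<q[i,4]])
```

```text
[0.43394045 0.28453154 0.11652845]
[([331, 169, 40, 36, 742], [350.6, 186.0]), ([169, 232, 9, 8, 42], [172.6, 235.8])]
[([169, 185, 7, 7, 38], [172.2, 187.9]), ([324, 235, 24, 21, 198], [334.7, 246.4])]
```

View pics/b.png

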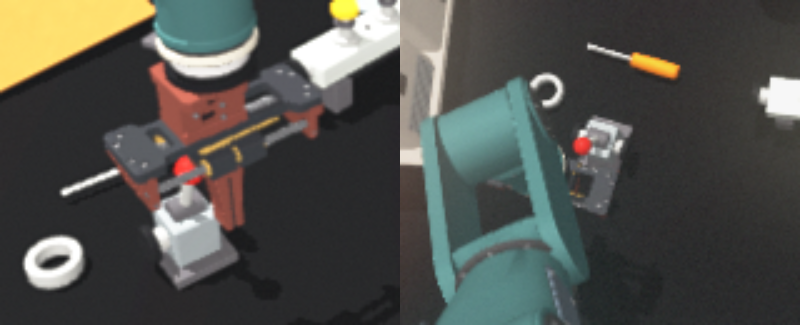

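The fingers stand behind the red ball, in line with it and clear of the block. I'll push along tool x.

Emit:
move_arm([
  {"travel": [12, 0, 0], "turn": [0, 0, 0], "jaw": 1},
  {"travel": [24, 0, 0], "turn": [0, 0, 0], "jaw": 1},
  {"travel": [32, 0, 0], "turn": [0, 0, 0], "jaw": 1},
  {"travel": [40, 0, 0], "turn": [0, 0, 0], "jaw": 1},
  {"travel": [48, 0, 0], "turn": [0, 0, 0], "jaw": 1},
  {"travel": [56, 0, 0], "turn": [0, 0, 0], "jaw": 1},
  {"travel": [64, 0, 0], "turn": [0, 0, 0], "jaw": 1},
  {"travel": [72, 0, 0], "turn": [0, 0, 0], "jaw": 1},
  {"travel": [80, 0, 0], "turn": [0, 0, 0], "jaw": 1},
  {"travel": [88, 0, 0], "turn": [0, 0, 0], "jaw": 1},
])

```text
time_s: 3.45
eef_pos: [0.5217, 0.2638, 0.1186]
tcp_rot: [[0.971, -0.239, -0.001], [-0.239, -0.971, -0.001], [-0.001, 0.001, -1.0]]
ft_force: [-3.6, -0.9, -0.1]
width: 0.0001
finger_force: 1.7
```

Emit:
move_arm([
  {"travel": [4, 0, 0], "turn": [0, 0, 0], "jaw": 1},
  {"travel": [8, 0, 0], "turn": [0, 0, 0], "jaw": 1},
  {"travel": [12, 0, 0], "turn": [0, 0, 0], "jaw": 1},
  {"travel": [12, 0, 0], "turn": [0, 0, 0], "jaw": 1},
])

```text
time_s: 3.78
eef_pos: [0.5334, 0.2613, 0.1183]
tcp_rot: [[0.971, -0.239, -0.0], [-0.239, -0.971, -0.0], [-0.0, 0.0, -1.0]]
ft_force: [-2.1, -0.4, -0.9]
width: 0.0006
finger_force: 0.9
```

Emit:
move_arm([
  {"travel": [3, 0, 0], "turn": [0, 0, 0], "jaw": 1},
  {"travel": [6, 0, 0], "turn": [0, 0, 0], "jaw": 1},
  {"travel": [6, 0, 0], "turn": [0, 0, 0], "jaw": 1},
])

```text
time_s: 4.03
eef_pos: [0.5386, 0.2601, 0.1186]
tcp_rot: [[0.971, -0.239, -0.001], [-0.239, -0.971, 0.0], [-0.001, 0.0, -1.0]]
ft_force: [-4.1, -0.4, -2.0]
width: 0.0006
finger_force: 1.8
```

Emit:
move_arm([
  {"travel": [2, 0, 0], "turn": [0, 0, 0], "jaw": 1},
  {"travel": [3, 0, 0], "turn": [0, 0, 0], "jaw": 1},
  {"travel": [3, 0, 0], "turn": [0, 0, 0], "jaw": 1},
])

```text
time_s: 4.28
eef_pos: [0.5388, 0.2599, 0.1184]
tcp_rot: [[0.971, -0.239, -0.005], [-0.239, -0.971, 0.001], [-0.005, 0.001, -1.0]]
ft_force: [-10.2, 3.9, 2.0]
width: 0.0007
finger_force: 5.2
```

The tool stopped at 0.539 m and the force rose to 11 N, so the lever is at its stop. One more small push, then I'll back off.

Emit:
move_arm([
  {"travel": [2, 0, 0], "turn": [0, 0, 0], "jaw": 1},
  {"travel": [2, 0, 0], "turn": [0, 0, 0], "jaw": 1},
  {"travel": [2, 0, 0], "turn": [0, 0, 0], "jaw": 1},
])

```text
time_s: 4.53
eef_pos: [0.539, 0.2599, 0.1184]
tcp_rot: [[0.971, -0.239, -0.008], [-0.239, -0.971, 0.001], [-0.008, 0.001, -1.0]]
ft_force: [-14.0, 4.3, 5.3]
width: -0.0001
finger_force: 7.4
```

Emit:
move_arm([
  {"travel": [-10, 0, 0], "turn": [0, 0, 0], "jaw": 1},
  {"travel": [-30, 0, 0], "turn": [0, 0, 0], "jaw": 1},
  {"travel": [-60, 0, 0], "turn": [0, 0, 0], "jaw": 1},
  {"travel": [-60, 0, -30], "turn": [0, 0, 0], "jaw": 1},
  {"travel": [-60, 0, -65], "turn": [0, 0, 0], "jaw": 1},
  {"travel": [-60, 0, -100], "turn": [0, 0, 0], "jaw": 1},
  {"travel": [-60, 40, -100], "turn": [0, 0, 0], "jaw": 1},
  {"travel": [-60, 80, -100], "turn": [0, 0, 0], "jaw": 1},
  {"travel": [-60, 120, -100], "turn": [0, 0, 0], "jaw": 1},
  {"travel": [-60, 160, -100], "turn": [0, 0, 0], "jaw": 1},
])

```text
time_s: 5.37
eef_pos: [0.4486, 0.1165, 0.2201]
tcp_rot: [[0.971, -0.237, 0.006], [-0.237, -0.971, -0.0], [0.006, -0.001, -1.0]]
ft_force: [0.4, -0.8, -0.4]
width: 0.0002
finger_force: 0.0
```

Run:
```python
from h import *
s=arm.capture('side');t=arm.capture('top')
cv2.imwrite('pics/c.png',np.hstack([cv2.resize(s['image'][130:290,120:300],None,fx=2.2,fy=2.2),cv2.resize(t['image'][110:270,150:330],None,fx=2.2,fy=2.2)]))
C={}
for n,c in(('s',s),('t',t)):
    h=cv2.cvtColor(c['image'],cv2.COLOR_BGR2HSV)
    for k,(a,b) in dict(red=(0,5),green=(40,85)).items():
        m=cv2.inRange(h,(a,140,60),(b,255,255));N,_,q,ce=cv2.connectedComponentsWithStats(m)
        L=[(q[i,:].tolist(),ce[i].round(1).tolist()) for i in range(1,N) if 30<q[i,4]];print(n,k,L)
        if k=='red': L=[x for x in L if x[0][0]<200]
        if L: C[n+k]=L[0][1]
for k in('red','green'):
    if 's'+k in C and 't'+k in C: print(k,cross(ray(s,*C['s'+k]),ray(t,*C['t'+k])))
st=arm.state();R=st['tcp_rot'];p=st['eef_pos'];print(p,R.round(3),st['ft_force'])
print((R.T@(np.array([.586,-.157,.2])-p)*1000).round(1))
```

```text
s red [([211, 123, 19, 10, 49], [218.6, 128.4]), ([331, 169, 40, 36, 776], [350.2, 185.7]), ([158, 220, 12, 11, 100], [163.8, 224.7])]
s green [([251, 161, 10, 8, 58], [255.4, 164.6])]
t red [([323, 230, 26, 27, 232], [334.9, 246.0])]
t green []
[0.44713477 0.11343903 0.21969102] [[ 0.97  -0.243  0.003]
 [-0.243 -0.97  -0.002]
 [ 0.004  0.001 -1.   ]] [0.01394765 0.2389426  0.3103147 ]
[200.3 228.6  20.8]
```

View pics/c.png

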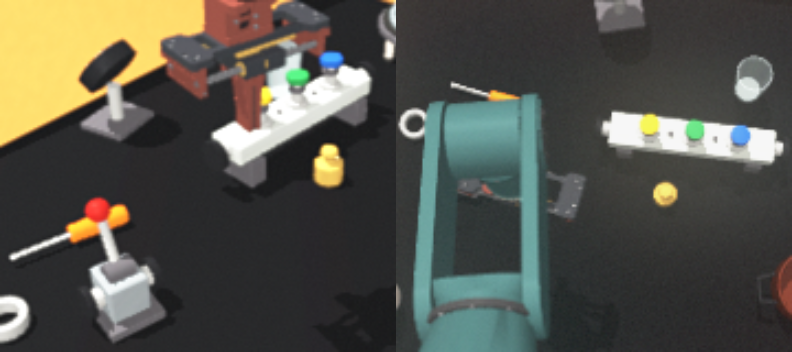

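Side view: the red ball has gone over to (164,225), away from the robot. The green cap is in clear view at (255,165).

Run:
```python
from h import *
s=np.load('side0.npy',allow_pickle=True).item()
a=plane(s,175.3,237.6,.1278);b=plane(s,163.8,224.7,.1278);d=b-a;print(a,b,np.linalg.norm(d),np.degrees(np.arctan2(d[1],d[0])))
```

```text
[0.50588273 0.26524432 0.1278    ] [0.56647049 0.24939378 0.1278    ] 0.06262680010410063 -14.6607385675614
```

Emit:
move_arm([
  {"travel": [25, 28, 5], "turn": [0, 0, 0], "jaw": 1},
  {"travel": [50, 57, 8], "turn": [0, 0, 0], "jaw": 1},
  {"travel": [75, 86, 10], "turn": [0, 0, 0], "jaw": 1},
  {"travel": [100, 114, 12], "turn": [0, 0, 0], "jaw": 1},
  {"travel": [125, 143, 14], "turn": [0, 0, 0], "jaw": 1},
  {"travel": [150, 171, 16], "turn": [0, 0, 0], "jaw": 1},
  {"travel": [175, 200, 18], "turn": [0, 0, 0], "jaw": 1},
  {"travel": [200, 229, 21], "turn": [0, 0, 0], "jaw": 1},
  {"travel": [200, 229, 21], "turn": [0, 0, 0], "jaw": 1},
  {"travel": [200, 229, 21], "turn": [0, 0, 0], "jaw": 1},
])

```text
time_s: 6.3
eef_pos: [0.589, -0.1541, 0.1978]
tcp_rot: [[0.97, -0.241, 0.003], [-0.241, -0.97, -0.001], [0.003, 0.0, -1.0]]
ft_force: [-1.0, 1.7, -0.6]
width: 0.0007
finger_force: 0.0
```

Run:
```python
from h import *
st=arm.state();R=st['tcp_rot'];p=st['eef_pos'];print(p,R.round(3))
print((R.T@(np.array([.585,-.157,.136])-p)*1000).round(1))
```

```text
[ 0.58902647 -0.15414089  0.19784429] [[ 0.97  -0.241  0.003]
 [-0.241 -0.97  -0.001]
 [ 0.003  0.    -1.   ]]
[-3.4  3.7 61.8]
```

Run:
```python
from h import *
s=arm.capture('side');t=arm.capture('top');C=[]
for n,c in(('s',s),('t',t)):
    m=cv2.inRange(cv2.cvtColor(c['image'],cv2.COLOR_BGR2HSV),(0,110,50),(6,255,255));N,_,q,ce=cv2.connectedComponentsWithStats(m)
    L=[(q[i,:].tolist(),ce[i].round(1).tolist()) for i in range(1,N) if 30<q[i,4] and q[i,0]<200];print(n,L); C.append(ray(c,*L[-1][1]))
p,e=cross(*C);d=p-[.5005,.2701,.1341];print(p,e,np.hypot(*d[:2]))
```

```text
s [([158, 219, 13, 12, 105], [163.9, 224.7])]
t [([174, 169, 9, 7, 46], [177.9, 172.1])]
[0.5624206  0.25251891 0.13189828] [np.float64(0.0004926161515238234), np.float64(0.0004926161515238757)] 0.06436812757918964
```

Emit:
move_arm([
  {"travel": [-1, 1, 15], "turn": [0, 0, 0], "jaw": 1},
  {"travel": [-3, 3, 30], "turn": [0, 0, 0], "jaw": 1},
  {"travel": [-3, 3, 45], "turn": [0, 0, 0], "jaw": 1},
  {"travel": [-3, 3, 58], "turn": [0, 0, 0], "jaw": 1},
  {"travel": [-3, 3, 62], "turn": [0, 0, 0], "jaw": 1},
  {"travel": [-3, 3, 62], "turn": [0, 0, 0], "jaw": 1},
])

```text
time_s: 6.9
eef_pos: [0.582, -0.1527, 0.135]
tcp_rot: [[0.971, -0.237, -0.002], [-0.237, -0.971, 0.001], [-0.002, -0.0, -1.0]]
ft_force: [0.4, -0.1, 1.3]
width: 0.0007
finger_force: 0.0
```

Run:
```python
from h import *
s=arm.capture('side');st=arm.state();print(st['eef_pos'],st['ft_force'])
cv2.imwrite('pics/d.png',cv2.resize(s['image'][110:220,190:320],None,fx=5,fy=5,interpolation=cv2.INTER_CUBIC))
```

```text
[ 0.58278899 -0.15326236  0.1359047 ] [ 0.29077522  0.09998341 -0.16083261]
```

View pics/d.png

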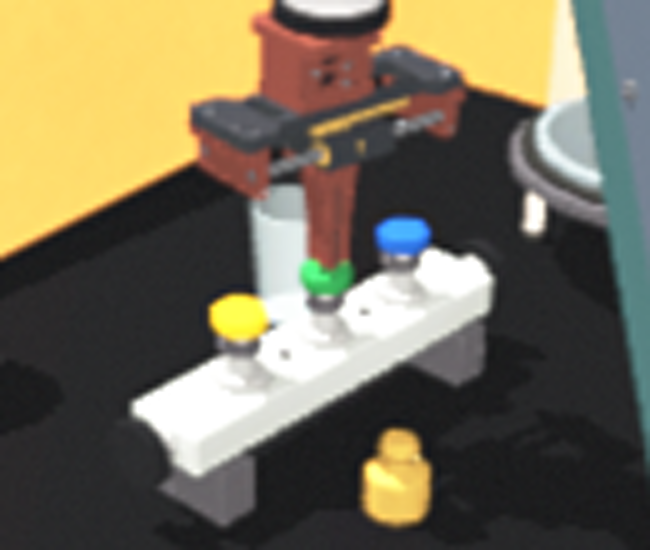

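The closed fingers stand right over the green cap at crop (327,270). The lever's final ball position is 35 mm past the valve's centre, which agrees with the stop. Now I'll press gently.

Emit:
move_arm([
  {"travel": [2, 3, 2], "turn": [0, 0, 0], "jaw": 1},
  {"travel": [2, 3, 4], "turn": [0, 0, 0], "jaw": 1},
  {"travel": [2, 3, 6], "turn": [0, 0, 0], "jaw": 1},
  {"travel": [2, 3, 8], "turn": [0, 0, 0], "jaw": 1},
  {"travel": [2, 3, 10], "turn": [0, 0, 0], "jaw": 1},
  {"travel": [2, 3, 12], "turn": [0, 0, 0], "jaw": 1},
  {"travel": [2, 3, 14], "turn": [0, 0, 0], "jaw": 1},
  {"travel": [2, 3, 15], "turn": [0, 0, 0], "jaw": 1},
  {"travel": [2, 3, 16], "turn": [0, 0, 0], "jaw": 1},
  {"travel": [2, 3, 16], "turn": [0, 0, 0], "jaw": 1},
])

```text
time_s: 7.78
eef_pos: [0.5845, -0.1581, 0.1199]
tcp_rot: [[0.971, -0.239, 0.001], [-0.239, -0.971, -0.0], [0.001, 0.0, -1.0]]
ft_force: [-0.5, 0.8, 4.8]
width: 0.0004
finger_force: 2.7
```

Emit:
move_arm([
  {"travel": [0, 0, 1], "turn": [0, 0, 0], "jaw": 1},
  {"travel": [0, 0, 2], "turn": [0, 0, 0], "jaw": 1},
  {"travel": [0, 0, 2], "turn": [0, 0, 0], "jaw": 1},
])

```text
time_s: 8.03
eef_pos: [0.5846, -0.1581, 0.1193]
tcp_rot: [[0.971, -0.239, 0.001], [-0.239, -0.971, -0.0], [0.001, 0.0, -1.0]]
ft_force: [-3.3, 0.8, 13.7]
width: 0.0007
finger_force: 6.8
```

Emit:
move_arm([
  {"travel": [0, 0, 1], "turn": [0, 0, 0], "jaw": 1},
  {"travel": [0, 0, 1], "turn": [0, 0, 0], "jaw": 1},
  {"travel": [0, 0, 1], "turn": [0, 0, 0], "jaw": 1},
])

```text
time_s: 8.28
eef_pos: [0.5846, -0.1581, 0.1191]
tcp_rot: [[0.971, -0.239, 0.001], [-0.239, -0.971, -0.001], [0.002, 0.0, -1.0]]
ft_force: [-4.7, 1.2, 20.8]
width: -0.0
finger_force: 10.2
```

The cap is hard on its stop: the force rises without any travel. I'll ease off 1 mm and hold.

Emit:
move_arm([
  {"travel": [0, 0, -1], "turn": [0, 0, 0], "jaw": 1},
  {"travel": [0, 0, -1], "turn": [0, 0, 0], "jaw": 1},
  {"travel": [0, 0, -1], "turn": [0, 0, 0], "jaw": 1},
  {"travel": [0, 0, -1], "turn": [0, 0, 0], "jaw": 1},
  {"travel": [0, 0, -1], "turn": [0, 0, 0], "jaw": 1},
  {"travel": [0, 0, -1], "turn": [0, 0, 0], "jaw": 1},
  {"travel": [0, 0, -1], "turn": [0, 0, 0], "jaw": 1},
  {"travel": [0, 0, -1], "turn": [0, 0, 0], "jaw": 1},
  {"travel": [0, 0, -1], "turn": [0, 0, 0], "jaw": 1},
  {"travel": [0, 0, -1], "turn": [0, 0, 0], "jaw": 1},
])

```text
time_s: 9.12
eef_pos: [0.5845, -0.1581, 0.1192]
tcp_rot: [[0.971, -0.239, 0.001], [-0.239, -0.971, -0.001], [0.001, 0.0, -1.0]]
ft_force: [-2.6, 0.5, 13.6]
width: 0.0005
finger_force: 6.9
```

Emit:
move_arm([
  {"travel": [0, 0, 0], "turn": [0, 0, 0], "jaw": 1},
  {"travel": [0, 0, 0], "turn": [0, 0, 0], "jaw": 1},
  {"travel": [0, 0, 0], "turn": [0, 0, 0], "jaw": 1},
  {"travel": [0, 0, 0], "turn": [0, 0, 0], "jaw": 1},
  {"travel": [0, 0, 0], "turn": [0, 0, 0], "jaw": 1},
  {"travel": [0, 0, 0], "turn": [0, 0, 0], "jaw": 1},
  {"travel": [0, 0, 0], "turn": [0, 0, 0], "jaw": 1},
  {"travel": [0, 0, 0], "turn": [0, 0, 0], "jaw": 1},
  {"travel": [0, 0, 0], "turn": [0, 0, 0], "jaw": 1},
  {"travel": [0, 0, 0], "turn": [0, 0, 0], "jaw": 1},
])

```text
time_s: 9.95
eef_pos: [0.5846, -0.1581, 0.1192]
tcp_rot: [[0.971, -0.239, 0.001], [-0.239, -0.971, -0.001], [0.001, 0.0, -1.0]]
ft_force: [-3.5, 1.4, 13.5]
width: 0.0004
finger_force: 6.9
```

Emit:
move_arm([
  {"travel": [0, 0, 0], "turn": [0, 0, 0], "jaw": 1},
  {"travel": [0, 0, 0], "turn": [0, 0, 0], "jaw": 1},
  {"travel": [0, 0, 0], "turn": [0, 0, 0], "jaw": 1},
  {"travel": [0, 0, 0], "turn": [0, 0, 0], "jaw": 1},
  {"travel": [0, 0, 0], "turn": [0, 0, 0], "jaw": 1},
  {"travel": [0, 0, 0], "turn": [0, 0, 0], "jaw": 1},
])

```text
time_s: 10.45
eef_pos: [0.5846, -0.1581, 0.1192]
tcp_rot: [[0.971, -0.239, 0.001], [-0.239, -0.971, -0.001], [0.001, 0.0, -1.0]]
ft_force: [-2.3, 0.6, 13.9]
width: 0.0002
finger_force: 6.9
```

Emit:
move_arm([
  {"travel": [0, 0, -3], "turn": [0, 0, 0], "jaw": 1},
  {"travel": [0, 0, -6], "turn": [0, 0, 0], "jaw": 1},
  {"travel": [0, 0, -9], "turn": [0, 0, 0], "jaw": 1},
  {"travel": [0, 0, -12], "turn": [0, 0, 0], "jaw": 1},
  {"travel": [0, 0, -16], "turn": [0, 0, 0], "jaw": 1},
  {"travel": [0, 0, -30], "turn": [0, 0, 0], "jaw": 1},
  {"travel": [0, 0, -55], "turn": [0, 0, 0], "jaw": 1},
  {"travel": [0, 0, -85], "turn": [0, 0, 0], "jaw": 1},
  {"travel": [-30, 0, -100], "turn": [0, 0, 0], "jaw": 1},
  {"travel": [-65, 0, -110], "turn": [0, 0, 0], "jaw": 1},
])

```text
time_s: 11.28
eef_pos: [0.5232, -0.1433, 0.2296]
tcp_rot: [[0.971, -0.239, 0.004], [-0.239, -0.971, -0.002], [0.004, 0.0, -1.0]]
ft_force: [-0.5, 0.1, 0.1]
width: 0.0006
finger_force: 0.0
```

Emit:
move_arm([
  {"travel": [-35, 0, 0], "turn": [0, 0, 0], "jaw": 1},
  {"travel": [-60, 0, 0], "turn": [0, 0, 0], "jaw": 1},
  {"travel": [-60, 0, 0], "turn": [0, 0, 0], "jaw": 1},
  {"travel": [-60, 0, 0], "turn": [0, 0, 0], "jaw": 1},
])

```text
time_s: 11.62
eef_pos: [0.4617, -0.1276, 0.2278]
tcp_rot: [[0.971, -0.239, -0.0], [-0.239, -0.971, 0.0], [-0.0, -0.0, -1.0]]
ft_force: [0.8, 0.4, -0.8]
width: 0.0002
finger_force: 0.0
```

Run:
```python
from h import *
s=arm.capture('side');t=arm.capture('top');print(arm.state()['ft_force'])
cv2.imwrite('pics/e.png',np.hstack([cv2.resize(s['image'][130:290,120:300],None,fx=2.2,fy=2.2),cv2.resize(t['image'][110:270,150:330],None,fx=2.2,fy=2.2)]))
```

```text
[-0.52614207 -0.05660074 -0.94759232]
```

View pics/e.png

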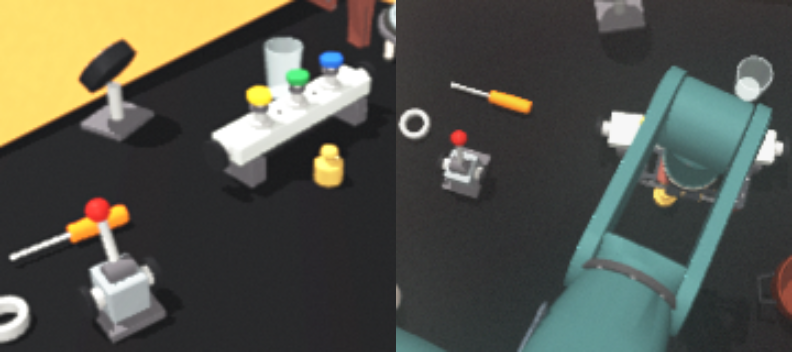

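The lever is still over (ball at crop (97,210)), all three caps are up, the loose things have not moved, and the arm is clear.

```bash
python3 -c "
from plant import arm
print(arm.hand_in())"
```

```text
the job is handed in; nothing more can be done
None
```

I pushed the isolating valve's lever over to its stop, then pressed the green vent cap down for just over two seconds and let it come back up; the arm is clear, nothing else moved, and I handed the job in at about 12 s, with no verdict returned.

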